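# Put the bench-mounted gear shifter into gear

### The arm

A 6-joint arm with a two-finger parallel gripper is mounted at the origin on the work surface. World frame = base frame: x ahead of the robot, y to its left, z up, the work surface at z = 0. Lengths are in m, angles in rad, forces in N, time in s.
With the tool pointing down it reaches from about 0.375 to 0.9 m from the base axis. Payload 3.1 kg.
Tool frame: the origin (TCP) lies midway between the tips of the shut fingers; the grasp point (between the pads) lies 19 mm behind it; x points along the fingers, y is the direction in which the jaws open and shut, and the axes are right-handed (so a half turn about x gives the same grasp; the last joint's range is limited). The gripper opens to 87 mm and grips with 3 to 60 N. Pads are 19 mm wide; open, the fingers measure 117 mm over their backs; the gripper's body (75 mm by 190 mm) begins 51 mm behind the grasp point.
Start: joints at [1.127, 0.527, 1.433, -0, 1.181, -0.178], TCP at [0.164, 0.603, 0.189] pointing down, gripper open.
Joint ranges: [-3.08, 3.08], [-0.75, 2.2], [0.22, 2.44], [-1.43, 4.57], [0, 2.65], [-2.85, 2.85]. Speed limits (rad/s): [2.79, 2.79, 3.14, 3.14, 3.14, 3.14].

### API

Orientations are given as a unit quaternion [x, y, z, w].
In Python, from rig import get_obs, imaging, robot gives the robot as it stands.
- The arm moves only by the shell command python3 -m inch 'ROWS' [FORCE]. ROWS is JSON, a list of rows, each a list of 3 entries, a list of its own where there are three numbers: the finger opening in mm, from 0 to 87, then the shift along the tool's x, y, z in mm, then the turn, a rotation vector about the tool's x, y, z in degrees. In form: [[grip, [dx, dy, dz], [wx, wy, wz]], ...]. A call has 1 to 12 rows; each row shifts and turns the pose as measured when the row begins, along the tool's axes as they then stand; what a row does not reach is not made up. A row lasts 1/8 s, in which the tool goes at most 62.5 mm and 10.7 degrees, less where a joint would pass 70% of its speed; a pose out of reach is approached as far as the arm can. A call with a gripper value outside its range is refused whole. The fingers move at their own pace and stop on an object; FORCE is the grip in N (left out, the last holds). Time passes only in rows, so rows that do not move let the fingers close. It gives the time, the measured TCP pose, the force and the opening at its end, in the units of the state.
- get_obs(): the state, without advancing time (a new reading comes with each control period).
- imaging.camera(name): name is "scene" or "top" or "wrist"; returns the picture (480x640x3 uint8, red, green, blue); there is no depth.
- imaging.camera_params(name): a dict with "camera_matrix" (3x3 intrinsics, pixels), "xyz" and "rotation" of the camera in the world. Camera axes: x right, y down, z forward; pixel columns grow to the right and rows downward; lengths in m; the calibration is good to about 2 mm. A picture is of the moment at which its call begins: read the wrist's pose just before it. camera_params takes no time and is no camera call; for the wrist camera it gives the pose at the moment of the call.
- robot.hand_in(): hands the job in, once; it reports no verdict.
Trained networks look in the newest picture that a camera, given by its name, has taken for a name from the list of things; names that differ only in an ending like _2 or _b are one class to them, and where a whole thing is asked for, a point or a joint stands for the part that bears it (a point fixed in the world has none). Each returns a list of dicts, best first, with "confidence" (0 to 1); they miss things now and then, are a little off and sometimes report something else, mostly with a low value. They report only what shows in the picture. A call takes as long as a camera call.
- imaging.cut_out(camera, target): "pixels" (480x640 bool, what is visible of it) and "box" ([centre column, centre row, width, height] in pixels, round what is visible of it).
- imaging.tip_of(camera, target): "pixel" ([column, row] in pixels: a listed point, or the origin of a listed thing).
The state is a dict: "time": time; "q": joint angles; "joint_velocities": joint speeds; "joint_torque": joint torques, N m; "position": TCP position; "tool_rot": TCP orientation; "ft_force": force on the tool from outside, world axes, zero at the start; "moment": the same for the moment, N m; "grip_width": finger opening in m.
Only numpy, scipy, OpenCV 4.12 (cv2) and the standard library are available. Lean on these libraries where they do the work, as an engineer would, in place of code of your own. Each camera call takes 0.05 s, during which the arm holds its last target. There are 200 camera calls.

### The job

Put the gear shifter on the bench into gear: with the fingertips, push the lever's knob sideways along the slot to the corner, then round the corner and away to the very end of the slot's other arm, and leave it there at rest. Only push the knob; do not take it between the fingers. Do not disturb the tools, containers and small parts standing about.

Things in the scene. Friction and masses are not known exactly. Their poses are not given: they have to be found in the camera images.
- shifter: Gear shifter fixed to the bench, yaw varies: grey cast casing, x -120 to 125, y -130 to 130 mm in its own frame, lid 104 mm above the bench; on it a steel gate plate (x -55 to 85, y -75 to 75 mm, top at 110 mm) with an L-shaped slot, 18 mm wide. Through it rises a 10 mm steel lever with a round black knob, pivoted 20 mm above this body's origin, which is on the bench. z is up.
- knob (a point): Centre of the knob (42 mm widest, from 24 mm below to 22 mm above this point), 180 mm up the lever from the pivot: 200 mm above the bench when upright, lower as it leans. Swings and turns with the lever, on a sphere about the pivot. The lever stays where left; 2 to 4 N at the knob moves it; the slot's edges stop it, with some 5 mm play each side at the knob.
- slot_start (a point): On top of the gate plate, on the slot's centre line, 9 mm from the closed +y end of the long arm, which lies along the shifter's y at its x = 0 (y -39 to 39 mm). The lever starts in this half.
- slot_corner (a point): On top of the gate plate, on the slot's centre line at the corner of the L, 60 mm from slot_start along the shifter's -y.
- slot_end (a point): On top of the gate plate, on the slot's centre line 9 mm from the closed end of the other arm, 36 mm from slot_corner along the shifter's +x (away from the robot). In gear, the lever rests at this end.
- rocker (a joint): Sideways lean of the lever, rad: 0 upright, growing as the knob goes to the shifter's -y (towards the corner). About -0.36 at one end of the long arm and +0.36 against the edge at the corner; the lever can enter the other arm above about 0.30.
- lever (a joint): Lean of the lever towards the shifter's +x, rad: about 0 (play 0.04) in the long arm, growing along the other arm to about 0.40 at its closed end.
- wrench: Loose open-ended wrench, 180 mm long, lying on the bench; origin under its middle. Leave alone.
- screwdriver: Loose screwdriver, 170 mm long, lying on the bench; origin under its middle. Leave alone.
- can: Loose steel can, 64 mm diameter, 100 mm tall, standing near the shifter; origin at its underside. Leave alone.
- jar: Loose amber glass jar, 64 mm diameter, 90 mm tall, standing near the shifter; origin at its underside. Leave alone.
- mug: Loose white mug, 76 mm diameter, 85 mm tall, standing near the shifter; origin at its underside. Leave alone.
- socket: Loose steel wrench socket, 28 mm diameter, 32 mm tall, standing on the shifter's casing; origin at its underside. Leave alone.
- spark_plug: Loose white spark plug, 22 mm diameter, 50 mm tall, standing on the shifter's casing; origin at its underside. Leave alone.

How it is judged:
By the outcome, as a careful person would: the job done as asked, in the order asked, and still so for the second after the job is handed in, with the robot touching nothing.
It also fails if it takes over 42 s, if anything falls off the work surface, if the arm or the gripper's body presses on something with over 40 N, if the wrist force passes 120 N, or if a joint passes its speed limit or range.

## Working session

There is one attempt and no reset: what is moved stays moved. The work goes in short steps, Python scripts to look and compute and a shell command to move; the robot and the scene stay as the last step left them, time stands still between calls to the robot, and variables do not carry over. Pictures are saved under pics/ and viewed, about 8 in all and at most 12, crops included, and the job is handed in when it is done.

```bash
mkdir -p pics; ls
cat > h.py <<'E'
import numpy as np, cv2
from rig import get_obs, imaging, robot
def ray(cam,px):
    p=imaging.camera_params(cam);K=np.array(p["camera_matrix"]);R=np.array(p["rotation"])
    return np.array(p["xyz"]),R@np.linalg.solve(K,[px[0],px[1],1])
def at_z(cam,px,z):
    o,d=ray(cam,px);return o+d*(z-o[2])/d[2]
def tri(obs):
    A=np.zeros((3,3));b=np.zeros(3)
    for c,px in obs:
        o,d=ray(c,px);d=d/np.linalg.norm(d);M=np.eye(3)-np.outer(d,d);A+=M;b+=M@o
    return np.linalg.solve(A,b)
E
python3 - <<'E'
from h import *
o=get_obs();print(o['time'],o['position'],o['tool_rot'],o['grip_width'])
im={}
for c in("scene","top"):
    im[c]=imaging.camera(c);cv2.imwrite(f"pics/{c}0.png",im[c][...,::-1])
    p=imaging.camera_params(c);print(c,np.round(p["xyz"],3),np.round(p["rotation"],2).tolist())
Z=dict(knob=.19,slot_start=.11,slot_corner=.11,slot_end=.11,shifter=0,can=0,jar=0,mug=0,socket=.104,spark_plug=.104,wrench=0,screwdriver=0)
for n,z in Z.items():
    r={}
    for c in("scene","top"):
        t=imaging.tip_of(c,n)
        if t: r[c]=t[0]["pixel"];print(n,c,np.round(t[0]["pixel"],1),round(t[0]["confidence"],2),np.round(at_z(c,t[0]["pixel"],z),3))
    if len(r)==2: print("   tri",np.round(tri(list(r.items())),3))
E
```

```text
pics
0.0 [0.16379675 0.60236054 0.1884715 ] [ 0.09298885  0.7011114  -0.09440475  0.70063088] 0.08705149235876888
scene [0.942 0.481 0.613] [0.32, 0.85, -0.4, -0.15]
top [0.404 0.046 0.975] [-0.69, 0.72, -0.06, 0.06]Traceback (most recent call last):
  File "<stdin>", line 12, in <module>
  File "h.py", line 7, in at_z
    o,d=ray(cam,px);return o+d*(z-o[2])/d[2]
        ~~~^^^^^^^^
  File "h.py", line 5, in ray
    return np.array(p["xyz"]),R@np.linalg.solve(K,[px[0],px[1],1])
                              ~^~~~~~~~~~~~~~~~~~~~~~~~~~~~~~~~~~~
ValueError: matmul: Input operand 1 has a mismatch in its core dimension 0, with gufunc signature (n?,k),(k,m?)->(n?,m?) (size 3 is different from 4)
```

The rotation is a quaternion, so I'll fix the helper.

```bash
sed -i '1a from scipy.spatial.transform import Rotation as Ro' h.py; sed -i 's/R=np.array(p\["rotation"\])/R=Ro.from_quat(p["rotation"]).as_matrix()/' h.py
python3 - <<'E'
from h import *
im={}
for c in("scene","top"):
    im[c]=imaging.camera(c);cv2.imwrite(f"pics/{c}1.png",im[c][...,::-1])
Z=dict(knob=.19,slot_start=.11,slot_corner=.11,slot_end=.11,shifter=0,can=0,jar=0,mug=0,socket=.104,spark_plug=.104,wrench=0,screwdriver=0)
for n,z in Z.items():
    r={}
    for c in("scene","top"):
        t=imaging.tip_of(c,n)
        if t: r[c]=t[0]["pixel"];print(n,c,np.round(t[0]["pixel"],1),round(t[0]["confidence"],2),np.round(at_z(c,t[0]["pixel"],z),3))
    if len(r)==2: print("   tri",np.round(tri(list(r.items())),3))
E
```

```text
knob scene [378.  214.1] 0.63 [0.486 0.12  0.19 ]
knob top [259.5 266.8] 0.82 [0.496 0.129 0.19 ]
   tri [0.495 0.128 0.199]
slot_start scene [375.8 261.4] 0.81 [0.504 0.141 0.11 ]
slot_start top [263.2 271.3] 0.83 [0.498 0.132 0.11 ]
   tri [0.498 0.134 0.102]
slot_corner scene [352.4 244.8] 0.81 [0.503 0.083 0.11 ]
slot_end scene [332.9 251.6] 0.66 [0.541 0.074 0.11 ]
slot_end top [294. 248.] 0.58 [0.536 0.079 0.11 ]
   tri [0.538 0.076 0.109]
shifter scene [361.2 294.3] 0.95 [0.498 0.111 0.   ]
shifter top [283.1 277.8] 0.84 [0.496 0.105 0.   ]
   tri [ 0.496  0.107 -0.004]
can scene [405.9 389.9] 0.81 [0.592 0.297 0.   ]
can top [180.7 228.3] 0.64 [0.597 0.299 0.   ]
   tri [0.596 0.298 0.005]
jar scene [264.6 268.8] 0.83 [ 0.594 -0.07   0.   ]
jar top [372.  220.7] 0.89 [ 0.6   -0.066  0.   ]
   tri [ 0.598 -0.065  0.006]
mug scene [279.4 344.3] 0.55 [0.687 0.098 0.   ]
mug top [287.5 183.3] 0.98 [0.679 0.093 0.   ]
   tri [ 0.682  0.093 -0.009]
socket scene [434.3 257.9] 0.82 [0.416 0.199 0.104]
socket top [372.2 217.8] 0.73 [ 0.584 -0.055  0.104]
   tri [0.516 0.092 0.18 ]
spark_plug scene [339.6 296.6] 0.82 [0.602 0.154 0.104]
spark_plug top [251.3 215.3] 0.49 [0.595 0.151 0.104]
   tri [0.597 0.151 0.098]
wrench scene [468.1 338. ] 0.63 [0.434 0.305 0.   ]
wrench top [181.2 322. ] 0.79 [0.42  0.296 0.   ]
   tri [ 0.42   0.3   -0.017]
screwdriver top [380.6 304.9] 0.63 [ 0.441 -0.075  0.   ]
```

View pics/scene0.png

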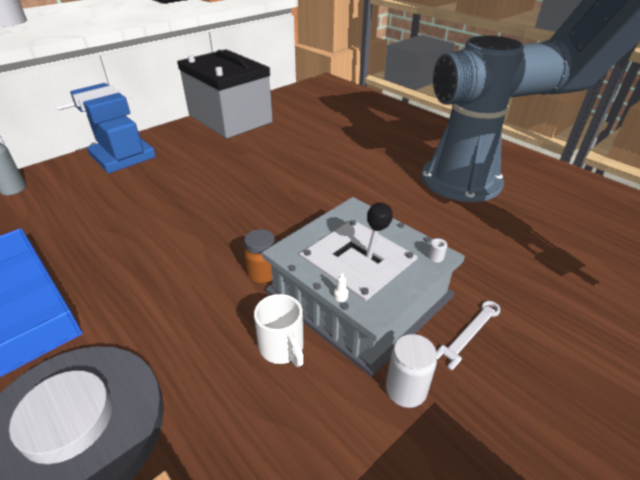

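View pics/top0.png

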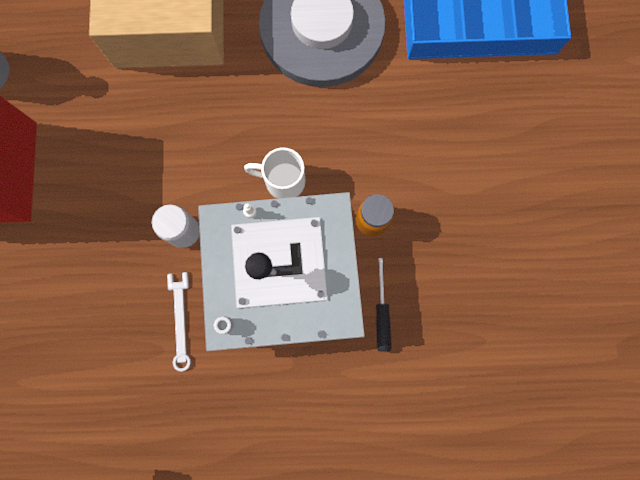

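The scene view shows the lever leaning slightly, with the knob at (378,214), and the L-slot with its corner near (352,245) and end near (333,252). The top view shows the casing corners at about (199,206), (350,193), (364,337) and (207,350), with the knob at (259,266). The "socket" found at (372,218) in the top view is actually the jar; the real socket is at (222,325).

Run:
```python
from h import *
c=[at_z("top",p,.104)[:2] for p in[(199,206),(350,193),(364,337),(207,350)]]
print(np.round(c,3)); ctr=np.mean(c,0)
# +x edge: corners0(+y),1(-y); -x edge: 3(+y),2(-y)
vx=(c[0]+c[1]-c[2]-c[3]); vy=(c[0]+c[3]-c[1]-c[2])
print("yaws",np.degrees(np.arctan2(vx[1],vx[0])),np.degrees(np.arctan2(-vy[0],vy[1])), "len",np.hypot(*vx)/2,np.hypot(*vy)/2)
g=[at_z("top",p,.11)[:2] for p in[(233,225),(322,219),(327,300),(237,307)]]
wx=g[0]+g[1]-g[2]-g[3];wy=g[0]+g[3]-g[1]-g[2]
print("gate yaws",np.degrees(np.arctan2(wx[1],wx[0])),np.degrees(np.arctan2(-wy[0],wy[1])),np.hypot(*wx)/2,np.hypot(*wy)/2)
yaw=np.mean([np.arctan2(vx[1],vx[0]),np.arctan2(-vy[0],vy[1])]);R=Ro.from_euler('z',yaw).as_matrix()[:2,:2]
o1=ctr-R@[.0025,0];o2=np.mean(g,0)-R@[.015,0];print("origin",o1,o2)
o=(o1+o2)/2
piv=np.array([*o,.02])
for n in("top","scene"):
    for s in imaging.cut_out(n,"knob")[:1]: print(n,"box",np.round(s["box"],1),s["confidence"])
for cam,px in(("top",(259.5,266.8)),("scene",(378,214.1))):
    z=.198;
    for _ in range(20):
        k=at_z(cam,px,z); z=.02+np.sqrt(max(0,.18**2-np.sum((k[:2]-o)**2)))
    l=R.T@(k[:2]-o); print(cam,"knob",k,"local",l,"lean y",np.arcsin(-l[1]/.18))
for n,l in dict(corner=(0,-.0335),start=(0,.0265)).items(): print(n,o+R@l)
ob=get_obs();print(ob["position"],Ro.from_quat(ob["tool_rot"]).as_matrix().round(3).tolist())
```

```text
[[ 0.614  0.241]
 [ 0.629 -0.019]
 [ 0.385 -0.032]
 [ 0.372  0.226]]
yaws 3.1970102449062545 3.0769000111456912 len 0.2436701989959827 0.2593527899439447
gate yaws 1.997640550243197 2.393044330314503 0.1374463015720583 0.1499838242158001
origin [0.49765144 0.1039414 ] [0.49734226 0.10293938]
top box [259.4 264.7  32.   28.8] 0.75
scene box [379.1 228.9  25.4  56.9] 0.81
top knob [0.49531991 0.12833251 0.19825724] local [-0.00081152  0.02497395] lean y -0.13919322756760474
scene knob [0.49488624 0.12720846 0.19840477] local [-0.00130604  0.02387532] lean y -0.13303271004185047
corner [0.49933007 0.06999058]
start [0.4960467  0.12990068]
[0.16412558 0.60304635 0.18945855] [[-0.0, 0.263, 0.965], [0.0, 0.965, -0.263], [-1.0, 0.0, -0.0]]
```

```bash
python3 -m inch '[[0,[0,0,0],[-9,0,0]],[0,[0,0,0],[-9,0,0]],[0,[1,-43,31],[0,0,0]],[0,[1,-43,31],[0,0,0]],[0,[1,-43,31],[0,0,0]],[0,[1,-43,31],[0,0,0]],[0,[1,-43,31],[0,0,0]],[0,[1,-43,31],[0,0,0]],[0,[1,-43,31],[0,0,0]],[0,[1,-43,31],[0,0,0]]]' 20
cat >> h.py <<'E'
YAW=np.radians(3);RS=Ro.from_euler('z',YAW).as_matrix();O=np.array([.4975,.1035,0])
def st():
    o=get_obs();T=Ro.from_quat(o["tool_rot"]).as_matrix();S=RS.T@T
    print("t",round(o["time"],2),"local mm",np.round(RS.T@(o["position"]-O)*1e3,1),"toolx",S[:,0].round(3),"tooly",S[:,1].round(3),"F local",(RS.T@o["ft_force"]).round(1),"w",round(o["grip_width"],4))
    return T,o
def go(lx,ly,z):
    T,o=st();print("to go, tool mm",np.round(T.T@(O*[1,1,0]+RS@[lx/1e3,ly/1e3,z/1e3]-o["position"])*1e3,1))
E
python3 -c "
from h import *
go(0,86,180)"
```

```text
time: 2.8
position: [0.4404, 0.2705, 0.1823]
tool_rot: [-0.022, 0.704, 0.026, 0.709]
ft_force: [0.9, 0.4, -0.5]
grip_width: 0.0016
t 2.8 local mm [-48.3 169.7 182.3] toolx [ 0.007  0.006 -1.   ] tooly [-0.015  1.     0.006] F local [ 1.   0.3 -0.5] w 0.0016
to go, tool mm [  2.1 -84.5  47. ]
```

```bash
python3 -m inch '[[0,[1,-42,24],[0,0,0]],[0,[1,-42,24],[0,0,0]],[0,[0,0,0],[0,0,0]]]'
python3 - <<'E'
from h import *
go(0,80,178)
a=imaging.camera("top")[160:380,160:400]; b=imaging.camera("scene")[130:350,240:480]
cv2.imwrite("pics/look1.png",cv2.resize(np.hstack([a,b]),None,fx=1.66,fy=1.66)[...,::-1])
E
```

```text
time: 3.18
position: [0.4994, 0.1843, 0.1807]
tool_rot: [-0.02, 0.703, 0.024, 0.71]
ft_force: [0.1, -0.3, 0.6]
grip_width: 0.0006
t 3.17 local mm [  6.1  80.6 180.7] toolx [ 0.011  0.006 -1.   ] tooly [-0.01   1.     0.006] F local [ 0.1 -0.3  0.6] w 0.0006
to go, tool mm [ 2.7 -0.6 -6.1]
```

View pics/look1.png

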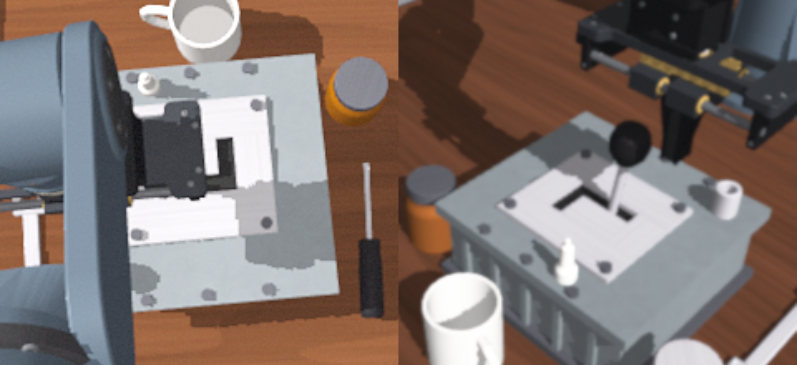

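The closed fingers stand clear on the knob's +y side, level with it, and everything else is untouched. I'll push towards the corner.

```bash
python3 -m inch '[[0,[4,0,-6],[0,0,0]],[0,[0,-10,0],[0,0,0]],[0,[0,-10,0],[0,0,0]],[0,[0,-8,0],[0,0,0]],[0,[0,-8,0],[0,0,0]],[0,[0,-8,0],[0,0,0]],[0,[0,-8,0],[0,0,0]],[0,[0,-8,0],[0,0,0]]]'
python3 - <<'E'
from h import *
go(0,-27,176)
imaging.camera("scene")
t=imaging.tip_of("scene","knob")
for x in t[:1]:
    z=.19
    for _ in range(20):
        k=at_z("scene",x["pixel"],z);z=.02+np.sqrt(max(0,.18**2-np.sum((k[:2]-O[:2])**2)))
    print("knob",RS.T@(k-O),x["confidence"])
E
```

```text
time: 4.28
position: [0.4923, 0.1271, 0.1767]
tool_rot: [-0.022, 0.704, 0.029, 0.71]
ft_force: [0.3, 1.8, 2.3]
grip_width: 0.0005
t 4.28 local mm [ -3.9  23.9 176.7] toolx [ 0.008  0.01  -1.   ] tooly [-0.019  1.     0.009] F local [0.4 1.8 2.3] w 0.0005
to go, tool mm [  0.3 -50.9   3. ]
knob [ 0.0052267  -0.00680793  0.19979525] 0.79
```

```bash
python3 -m inch '[[0,[0,-9,3],[0,0,0]],[0,[0,-9,1],[0,0,0]],[0,[0,-9,0],[0,0,0]],[0,[0,-9,0],[0,0,0]],[0,[0,-8,0],[0,0,0]]]'
cat >> h.py <<'E'
def knob(cam="scene"):
    imaging.camera(cam)
    for x in imaging.tip_of(cam,"knob")[:1]:
        z=.19
        for _ in range(20):
            k=at_z(cam,x["pixel"],z);z=.02+np.sqrt(max(0,.18**2-np.sum((k[:2]-O[:2])**2)))
        l=RS.T@(k-O);print(cam,"knob mm",(l*1e3).round(1),"rocker",np.arcsin(-l[1]/.18).round(3),"lever",np.arcsin(l[0]/.18).round(3),"conf",round(x["confidence"],2))
E
python3 -c "
from h import *
go(0,-32,174);knob()"
```

```text
time: 5.0
position: [0.4985, 0.0802, 0.1751]
tool_rot: [-0.022, 0.705, 0.028, 0.708]
ft_force: [-0.3, 1.6, 1.1]
grip_width: 0.0006
t 5.0 local mm [ -0.2 -23.3 175.1] toolx [ 0.005  0.009 -1.   ] tooly [-0.019  1.     0.009] F local [-0.2  1.6  1.1] w 0.0006
to go, tool mm [ 1.1 -8.7  0.1]
scene knob mm [  0.7 -51.5 192.5] rocker 0.29 lever 0.004 conf 0.92
```

```bash
python3 -m inch '[[0,[0,-5,0],[0,0,0]],[0,[0,-4,0],[0,0,0]],[0,[0,-3,0],[0,0,0]],[0,[0,-3,0],[0,0,0]]]'
python3 -c "
from h import *
go(0,-32,174);knob()"
```

```text
time: 5.6
position: [0.5, 0.0643, 0.1752]
tool_rot: [-0.022, 0.705, 0.028, 0.709]
ft_force: [-0.1, 1.2, -0.2]
grip_width: 0.0003
t 5.6 local mm [  0.4 -39.2 175.2] toolx [ 0.005  0.008 -1.   ] tooly [-0.018  1.     0.008] F local [-0.   1.2 -0.2] w 0.0003
to go, tool mm [ 1.3  7.2 -0.3]
scene knob mm [-12.1 -75.8 182.8] rocker 0.435 lever -0.067 conf 0.79
```

Run:
```python
from h import *
a=imaging.camera("top")[160:380,160:400]; b=imaging.camera("scene")[130:350,240:480]
cv2.imwrite("pics/look2.png",cv2.resize(np.hstack([a,b]),None,fx=1.66,fy=1.66)[...,::-1])
```

```text
(no output)
```

View pics/look2.png

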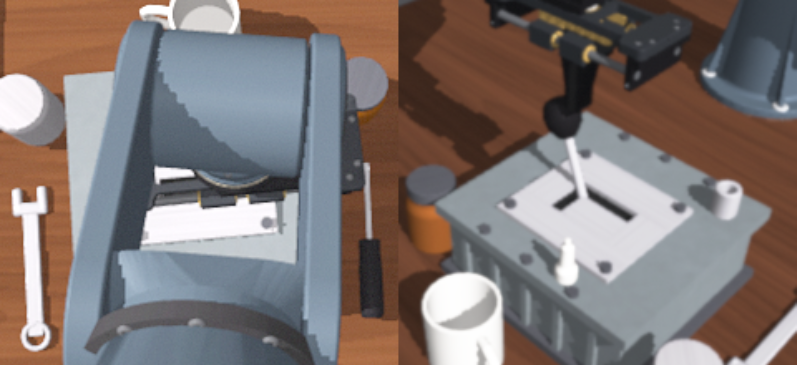

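The lever now leans over at the corner, with the knob at about (563,118) and the fingers behind it. One more small nudge will check the stop.

```bash
python3 -m inch '[[0,[0,-2,0],[0,0,0]],[0,[0,-2,0],[0,0,0]]]'
python3 -c "
from h import *
st();knob();print([ (x['pixel'],x['confidence']) for x in imaging.tip_of('scene','knob')])"
```

```text
time: 6.05
position: [0.5005, 0.0606, 0.1755]
tool_rot: [-0.022, 0.705, 0.028, 0.709]
ft_force: [-0.3, 1.2, 3.0]
grip_width: 0.0002
t 6.05 local mm [  0.7 -43.  175.5] toolx [ 0.006  0.009 -1.   ] tooly [-0.019  1.     0.008] F local [-0.2  1.2  3. ] w 0.0002
scene knob mm [ -3.5 -68.1 186.6] rocker 0.388 lever -0.019 conf 0.84
[([337.0, 196.8], 0.84)]
```

```bash
python3 -m inch '[[0,[0,-2,0],[0,0,0]],[0,[0,-2,0],[0,0,0]]]';python3 -m inch '[[0,[0,0,0],[0,0,0]]]'
python3 - <<'E'
from h import *
st();knob()
b=imaging.camera("scene")[170:300,270:430]
cv2.imwrite("pics/look3.png",cv2.resize(b,None,fx=4.5,fy=4.5,interpolation=cv2.INTER_CUBIC)[...,::-1])
E
```

```text
time: 6.45
position: [0.5011, 0.0562, 0.1757]
tool_rot: [-0.022, 0.704, 0.028, 0.709]
ft_force: [0.5, 2.5, 2.3]
grip_width: 0.0005
time: 6.58
position: [0.5012, 0.056, 0.1758]
tool_rot: [-0.022, 0.704, 0.028, 0.709]
ft_force: [-0.7, 0.7, 0.8]
grip_width: 0.0005
t 6.58 local mm [  1.2 -47.6 175.8] toolx [ 0.007  0.008 -1.   ] tooly [-0.019  1.     0.008] F local [-0.6  0.8  0.8] w 0.0005
scene knob mm [ -4.6 -70.3 185.6] rocker 0.401 lever -0.025 conf 0.74
```

View pics/look3.png

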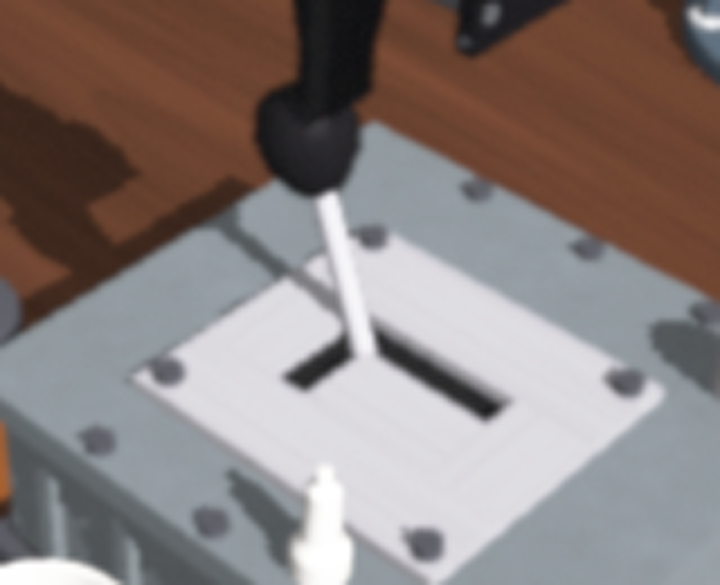

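The lever is at the slot corner, around (365,345) in this crop, and the fingertips still touch the knob's near side. I'll back off for a clear measurement and go round to the robot side of the knob.

```bash
python3 -m inch '[[0,[0,20,0],[0,0,0]],[0,[0,20,-10],[0,0,0]],[0,[0,0,-30],[0,0,0]],[0,[0,0,-30],[0,0,0]]]'
python3 - <<'E'
from h import *
go(-62,-65,172);knob();knob("top")
b=imaging.camera("scene")[170:300,270:430]
cv2.imwrite("pics/look4.png",cv2.resize(b,None,fx=4.5,fy=4.5,interpolation=cv2.INTER_CUBIC)[...,::-1])
P=lambda l,c="scene":(lambda p:(lambda v:np.array(p["camera_matrix"])@v/v[2])(Ro.from_quat(p["rotation"]).as_matrix().T@(O+RS@np.array(l)-p["xyz"])))(imaging.camera_params(c))
for r in(.30,.33,.36,.40): print(r,"knob px crop",((P([0,-.18*np.sin(r),.02+.18*np.cos(r)])[:2]-[270,170])*4.5).round(),"plate",((P([0,-.09*np.tan(r),.11])[:2]-[270,170])*4.5).round())
E
```

```text
time: 7.22
position: [0.4291, 0.0904, 0.1743]
tool_rot: [-0.024, 0.704, 0.027, 0.709]
ft_force: [0.7, 0.6, -0.3]
grip_width: 0.0004
t 7.22 local mm [-69.   -9.5 174.3] toolx [ 0.008  0.005 -1.   ] tooly [-0.019  1.     0.005] F local [ 0.7  0.5 -0.3] w 0.0004
to go, tool mm [  2.1 -55.6   5.9]
scene knob mm [  3.8 -61.3 189.2] rocker 0.348 lever 0.021 conf 0.6
top knob mm [  4.4 -63.  188.6] rocker 0.357 lever 0.024 conf 0.87
0.3 knob px crop [324. 128.] plate [363. 323.]
0.33 knob px crop [314. 126.] plate [358. 320.]
0.36 knob px crop [304. 125.] plate [352. 316.]
0.4 knob px crop [292. 124.] plate [344. 312.]
```

View pics/look4.png

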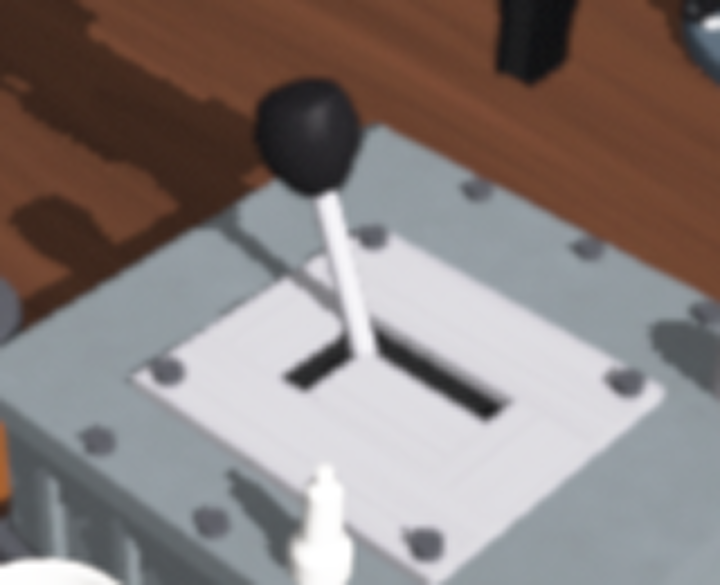

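The knob is clear of the fingers at rocker ≈0.35 (the scene and top cameras agree), at the corner. Next I'll go to its robot side and push along +x.

```bash
python3 -m inch '[[0,[2,-27,0],[0,0,0]],[0,[2,-26,0],[0,0,0]],[0,[0,0,20],[0,0,0]],[0,[0,0,15],[0,0,0]],[0,[0,0,8],[0,0,0]],[0,[0,0,8],[0,0,0]],[0,[0,0,8],[0,0,0]]]'
python3 -c "
from h import *
go(45,-59,163);knob()"
```

```text
time: 8.35
position: [0.503, 0.0382, 0.1723]
tool_rot: [-0.025, 0.701, 0.026, 0.712]
ft_force: [-2.3, -1.2, 1.5]
grip_width: 0.0006
t 8.35 local mm [  2.1 -65.5 172.3] toolx [ 0.015  0.001 -1.   ] tooly [-0.02   1.     0.001] F local [-2.4 -1.1  1.5] w 0.0006
to go, tool mm [10.   5.7 42.9]
scene knob mm [ 17.2 -67.7 185.9] rocker 0.386 lever 0.096 conf 0.55
```

```bash
python3 -m inch '[[0,[2,1,8],[0,0,0]],[0,[2,1,8],[0,0,0]],[0,[2,1,8],[0,0,0]],[0,[2,1,6],[0,0,0]]]'
python3 -c "
from h import *
go(45,-59,163);knob()"
```

```text
time: 8.95
position: [0.5384, 0.0424, 0.1677]
tool_rot: [-0.027, 0.697, 0.025, 0.716]
ft_force: [-0.3, -3.0, 5.1]
grip_width: 0.0005
t 8.95 local mm [ 37.7 -63.1 167.7] toolx [ 0.026 -0.004 -1.   ] tooly [-0.021  1.    -0.005] F local [-0.5 -3.   5.1] w 0.0005
to go, tool mm [4.8 4.  7.3]
scene knob mm [ 9.7 14.  20. ] rocker -0.078 lever 0.054 conf 0.22
```

Run:
```python
from h import *
b=imaging.camera("scene")[170:300,270:430]
cv2.imwrite("pics/look5.png",cv2.resize(b,None,fx=4.5,fy=4.5,interpolation=cv2.INTER_CUBIC)[...,::-1])
```

```text
(no output)
```

View pics/look5.png

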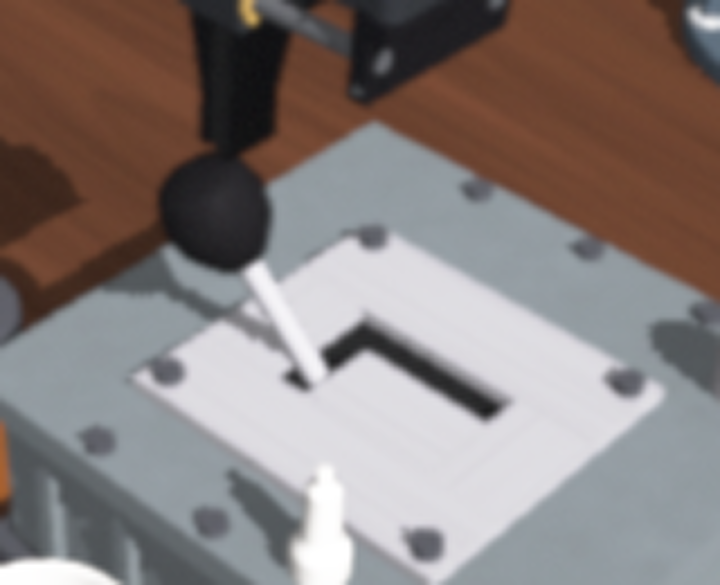

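The lever is most of the way along the second arm: it meets the plate at about (318,375), and the arm ends near (300,382). The push continues to the stop.

```bash
python3 -m inch '[[0,[2,1,6],[0,0,0]],[0,[2,1,5],[0,0,0]],[0,[1,0,4],[0,0,0]]]'; python3 -m inch '[[0,[1,0,4],[0,0,0]],[0,[0,0,3],[0,0,0]]]'
python3 -c "
from h import *
st()"
```

```text
time: 9.48
position: [0.5545, 0.0451, 0.1636]
tool_rot: [-0.027, 0.696, 0.024, 0.717]
ft_force: [0.1, -2.5, 3.3]
grip_width: 0.0006
time: 9.72
position: [0.5577, 0.0457, 0.1623]
tool_rot: [-0.028, 0.7, 0.025, 0.713]
ft_force: [-5.2, -4.1, 9.7]
grip_width: 0.0005
t 9.72 local mm [ 57.1 -60.9 162.3] toolx [ 0.019 -0.005 -1.   ] tooly [-0.022  1.    -0.005] F local [-5.4 -3.8  9.7] w 0.0005
```

```bash
python3 -m inch '[[0,[0,0,4],[0,0,0]],[0,[0,0,4],[0,0,0]]]'; python3 -m inch '[[0,[0,0,4],[0,0,0]]]'
python3 - <<'E'
from h import *
st()
b=imaging.camera("scene")[170:300,270:430]
cv2.imwrite("pics/look6.png",cv2.resize(b,None,fx=4.5,fy=4.5,interpolation=cv2.INTER_CUBIC)[...,::-1])
E
```

```text
time: 9.98
position: [0.5578, 0.0456, 0.1622]
tool_rot: [-0.029, 0.706, 0.025, 0.707]
ft_force: [-7.5, -4.2, 13.5]
grip_width: 0.0003
time: 10.1
position: [0.5574, 0.0456, 0.1623]
tool_rot: [-0.03, 0.709, 0.025, 0.704]
ft_force: [-8.1, -4.8, 12.3]
grip_width: 0.0004
t 10.1 local mm [ 56.8 -60.9 162.3] toolx [-0.008 -0.007 -1.   ] tooly [-0.025  1.    -0.006] F local [-8.4 -4.4 12.3] w 0.0004
```

View pics/look6.png

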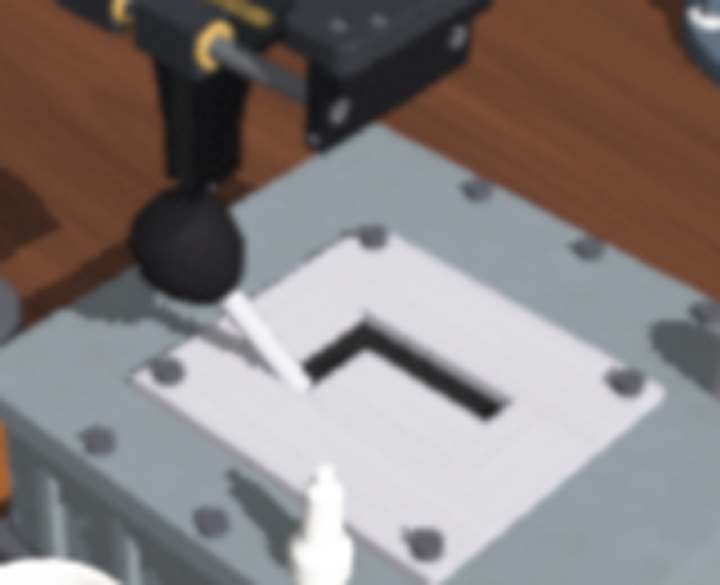

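The lever is hard against the closed end: the fingers have stalled with about 8 N along x. I'll retreat straight back, then up and away.

```bash
python3 -m inch '[[0,[0,0,-10],[0,0,0]],[0,[0,0,-20],[0,0,0]],[0,[0,0,-30],[0,0,0]],[0,[0,0,-30],[0,0,0]],[0,[-30,0,-30],[0,0,0]],[0,[-40,0,0],[0,0,0]],[0,[-20,40,0],[0,0,0]],[0,[0,45,0],[0,0,0]],[0,[0,45,0],[0,0,0]],[0,[0,45,0],[0,0,0]],[0,[0,0,0],[0,0,0]]]'
python3 - <<'E'
from h import *
st();knob();knob("top")
a=imaging.camera("top")[150:370,140:420]; b=imaging.camera("scene")[170:420,230:500]
cv2.imwrite("pics/look7.png",np.hstack([cv2.resize(a,(400,314)),cv2.resize(b,(400,370))[:314]])[...,::-1])
Z=dict(can=0,jar=0,mug=0,socket=.104,spark_plug=.104,wrench=0,slot_end=.11)
for n,z in Z.items():
    for t in imaging.tip_of("scene",n)[:1]: print(n,np.round(at_z("scene",t["pixel"],z),3),round(t["confidence"],2))
E
```

```text
time: 11.52
position: [0.4328, 0.2202, 0.256]
tool_rot: [-0.025, 0.698, 0.025, 0.716]
ft_force: [0.0, -0.3, -0.4]
grip_width: 0.0004
t 11.53 local mm [-58.5 120.  256. ] toolx [ 0.025  0.001 -1.   ] tooly [-0.018  1.     0.   ] F local [ 0.  -0.3 -0.4] w 0.0004
scene knob mm [  8.7 -67.6 186.6] rocker 0.385 lever 0.048 conf 0.87
top knob mm [ 12.4 -61.2 188.8] rocker 0.347 lever 0.069 conf 0.6
can [0.593 0.295 0.   ] 0.57
jar [ 0.604 -0.067  0.   ] 0.93
mug [0.689 0.095 0.   ] 0.91
socket [0.415 0.2   0.104] 0.91
wrench [0.431 0.308 0.   ] 0.63
slot_end [0.535 0.083 0.11 ] 0.77
```

View pics/look7.png

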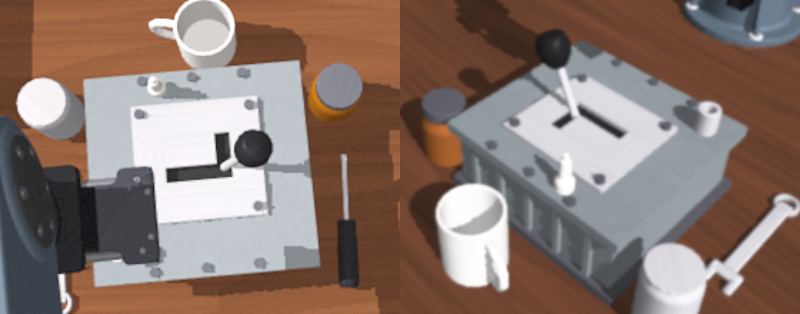

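The final view shows the knob came back to about x = +10 mm when the fingers withdrew, so the lever is near the corner again. The other objects are undisturbed. Before repeating, I'll check my geometry by projecting the expected poses into the earlier pictures.

Run:
```python
from h import *
P=lambda l,c="scene":(lambda p:(lambda v:np.array(p["camera_matrix"])@v/v[2])(Ro.from_quat(p["rotation"]).as_matrix().T@(O+RS@np.array(l)/1-p["xyz"])))(imaging.camera_params(c))
f=lambda l:((P(np.array(l)/1e3)[:2]-[270,170])*4.5).round()
print("look6 TCP",f([57,-61,162]),"knob exp",f([70,-52,177]),"slot end",f([45,-30,110]),f([36,-30,110]),"corner",f([0,-30,110]),"start end",f([0,39,110]))
print("look5 TCP",f([38,-63,168]),"look3 TCP",f([1,-48,176]),"look4 TCP",f([-69,-9.5,174]))
# knob centre in look6 ~ (190,245): intersect with sphere
o,d=ray("scene",(270+190/4.5,170+245/4.5));d/=np.linalg.norm(d)
for name,px in(("look6",(190,247)),("look5",(217,212)),("look3",(308,135)),("look4",(308,135))):
    o,d=ray("scene",(270+px[0]/4.5,170+px[1]/4.5));d/=np.linalg.norm(d)
    s=np.linspace(.3,.9,60001);q=(o+s[:,None]*d-O)@RS-[0,0,.02];r=np.linalg.norm(q,axis=1)-.18
    i=np.where(np.diff(np.sign(r)))[0];print(name,[(q[j]*1e3+[0,0,20]).round() for j in i], "min gap",round(r.min()*1e3,1),(q[r.argmin()]*1e3).round())
```

```text
look6 TCP [203. 246.] knob exp [195. 240.] slot end [282. 373.] [298. 363.] corner [359. 321.] start end [494. 403.]
look5 TCP [235. 210.] look3 TCP [331. 169.] look4 TCP [523. 141.]
look6 [array([ 74., -51., 176.])] min gap -35.3 [  15. -112.   90.]
look5 [array([ 57., -54., 182.])] min gap -29.7 [   1. -110.  103.]
look3 [array([  7., -55., 191.]), array([ -80., -133.,  111.])] min gap -14.6 [-37. -94. 131.]
look4 [array([  7., -55., 191.]), array([ -80., -133.,  111.])] min gap -14.6 [-37. -94. 131.]
```

The projection places the TCP about 60 crop pixels (around 20 mm) below where the fingertips actually show. So the real tips are higher than I assumed: they rode up on top of the knob and dragged it back on withdrawal. I'll repeat the second push about 25 mm lower.

```bash
python3 -m inch '[[0,[0,-45,-3],[0,0,0]],[0,[0,-45,-3],[0,0,0]],[0,[0,-45,-3],[0,0,0]],[0,[0,-42,-3],[0,0,0]],[0,[35,0,0],[0,0,0]],[0,[35,0,0],[0,0,0]],[0,[35,0,0],[0,0,0]],[0,[10,0,0],[0,0,0]]]'
python3 - <<'E'
from h import *
go(-40,-58,140);knob()
b=imaging.camera("scene")[170:300,270:430]
cv2.imwrite("pics/look8.png",cv2.resize(b,None,fx=4.5,fy=4.5,interpolation=cv2.INTER_CUBIC)[...,::-1])
E
```

```text
time: 13.18
position: [0.4437, 0.0326, 0.1423]
tool_rot: [-0.024, 0.692, 0.022, 0.721]
ft_force: [0.2, 0.7, -0.1]
grip_width: -0.0001
t 13.18 local mm [-57.4 -67.9 142.3] toolx [ 0.041 -0.003 -0.999] tooly [-0.012  1.    -0.004] F local [ 0.2  0.6 -0.1] w -0.0001
to go, tool mm [ 3.   9.7 17.4]
scene knob mm [ 10.3 -60.2 189.3] rocker 0.341 lever 0.057 conf 0.83
```

View pics/look8.png

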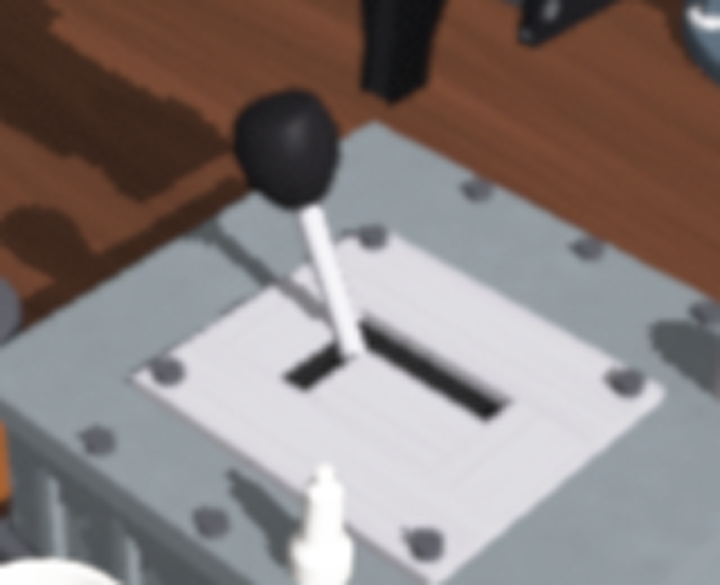

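The lever is still at the corner entry, with the knob at (285,150) and the fingertip at (390,100) behind it and now low enough. I'll push again.

```bash
python3 -m inch '[[0,[1,9,14],[0,0,0]],[0,[1,0,12],[0,0,0]],[0,[0,0,9],[0,0,0]],[0,[0,0,9],[0,0,0]],[0,[1,0,9],[0,0,0]],[0,[1,0,9],[0,0,0]],[0,[1,0,8],[0,0,0]],[0,[1,0,8],[0,0,0]],[0,[1,0,8],[0,0,0]]]'
python3 -c "
from h import *
go(45,-55,138);knob()"
```

```text
time: 14.45
position: [0.5337, 0.0496, 0.1427]
tool_rot: [-0.024, 0.692, 0.023, 0.721]
ft_force: [-4.1, 0.8, -1.1]
grip_width: 0.0006
t 14.45 local mm [ 33.3 -55.7 142.7] toolx [ 0.04  -0.003 -0.999] tooly [-0.014  1.    -0.003] F local [-4.1  1.1 -1.1] w 0.0006
to go, tool mm [ 5.2  0.6 11.5]
scene knob mm [ 60.7 -60.  178.5] rocker 0.34 lever 0.344 conf 0.81
```

```bash
python3 -m inch '[[0,[2,0,6],[0,0,0]],[0,[2,0,5],[0,0,0]],[0,[1,0,4],[0,0,0]]]'; python3 -m inch '[[0,[0,0,4],[0,0,0]],[0,[0,0,4],[0,0,0]]]'; python3 -m inch '[[0,[0,0,4],[0,0,0]]]'
python3 -c "
from h import *
go(45,-55,138);knob()"
```

```text
time: 14.92
position: [0.5437, 0.0505, 0.1387]
tool_rot: [-0.025, 0.697, 0.023, 0.716]
ft_force: [-11.3, -1.1, 6.6]
grip_width: 0.0005
time: 15.18
position: [0.5428, 0.0508, 0.1382]
tool_rot: [-0.026, 0.704, 0.024, 0.71]
ft_force: [-9.8, -0.3, 6.4]
grip_width: 0.0004
time: 15.3
position: [0.5425, 0.0509, 0.1381]
tool_rot: [-0.026, 0.707, 0.024, 0.706]
ft_force: [-10.9, -0.6, 7.0]
grip_width: 0.0003
t 15.3 local mm [ 42.2 -54.9 138.1] toolx [-0.001 -0.003 -1.   ] tooly [-0.019  1.    -0.003] F local [-10.9  -0.    7. ] w 0.0003
to go, tool mm [ 0.  -0.1  2.8]
scene knob mm [ 108.3 -154.7   20. ] rocker 1.034 lever 0.646 conf 0.16
```

The fingers have stalled against the end stop at about 11 N, mostly horizontal. I'll back off in small steps, checking on the way.

```bash
python3 -m inch '[[0,[0,0,-8],[0,0,0]],[0,[0,0,-15],[0,0,0]],[0,[0,0,-15],[0,0,0]]]'
python3 - <<'E'
from h import *
st();knob()
print([(x["pixel"],round(x["confidence"],2)) for x in imaging.tip_of("scene","knob")])
b=imaging.camera("scene")[170:300,270:430]
cv2.imwrite("pics/look9.png",cv2.resize(b,None,fx=4.5,fy=4.5,interpolation=cv2.INTER_CUBIC)[...,::-1])
E
```

```text
time: 15.78
position: [0.5079, 0.047, 0.1389]
tool_rot: [-0.027, 0.703, 0.023, 0.71]
ft_force: [0.4, -1.2, -0.6]
grip_width: 0.0002
t 15.78 local mm [  7.5 -56.9 138.9] toolx [ 0.009 -0.005 -1.   ] tooly [-0.019  1.    -0.006] F local [ 0.4 -1.2 -0.6] w 0.0002
scene knob mm [ 67.3 -59.7 175.9] rocker 0.338 lever 0.383 conf 0.66
[([311.3, 221.1], 0.66), ([334.3, 252.1], 0.59)]
```

View pics/look9.png

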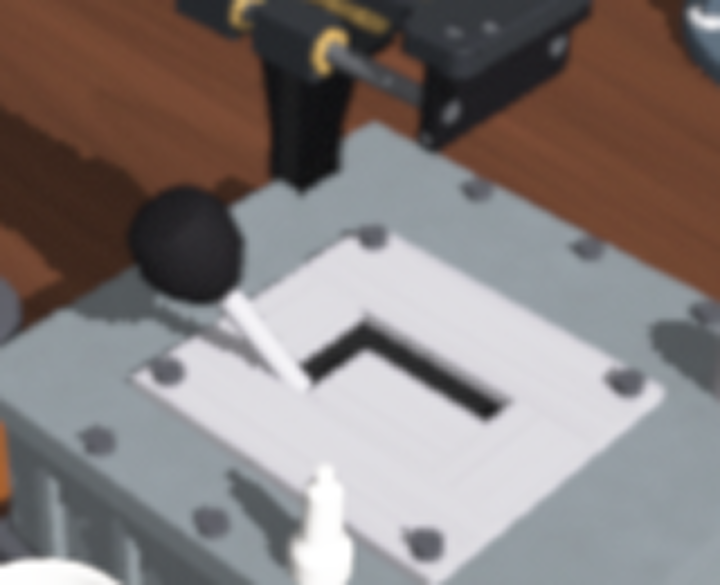

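The fingers are clear and the lever stays at the end of the second arm, in the same place as at the stop. I'll retreat the rest of the way.

```bash
python3 -m inch '[[0,[0,0,-25],[0,0,0]],[0,[0,0,-30],[0,0,0]],[0,[0,0,-30],[0,0,0]],[0,[-35,0,0],[0,0,0]],[0,[-40,0,0],[0,0,0]],[0,[-40,0,0],[0,0,0]],[0,[0,45,-10],[0,0,0]],[0,[0,45,0],[0,0,0]],[0,[0,45,0],[0,0,0]],[0,[0,45,0],[0,0,0]],[0,[0,0,0],[0,0,0]]]'
python3 - <<'E'
from h import *
st();knob();knob("top")
Z=dict(can=0,jar=0,mug=0,socket=.104,spark_plug=.104,wrench=0)
for n,z in Z.items():
    for t in imaging.tip_of("scene",n)[:1]: print(n,np.round(at_z("scene",t["pixel"],z),3),round(t["confidence"],2))
a=imaging.camera("top")[150:370,140:420]; b=imaging.camera("scene")[170:420,230:500]
cv2.imwrite("pics/look10.png",np.hstack([cv2.resize(a,(400,314)),cv2.resize(b,(400,370))[:314]])[...,::-1])
E
```

```text
time: 17.35
position: [0.4091, 0.2248, 0.2591]
tool_rot: [-0.025, 0.695, 0.022, 0.718]
ft_force: [0.5, -0.4, 0.7]
grip_width: 0.0003
t 17.35 local mm [-81.9 125.8 259.1] toolx [ 0.032 -0.005 -0.999] tooly [-0.014  1.    -0.006] F local [ 0.5 -0.4  0.7] w 0.0003
scene knob mm [ 68.5 -59.1 175.6] rocker 0.335 lever 0.391 conf 0.69
top knob mm [ 70.4 -55.6 176.1] rocker 0.314 lever 0.402 conf 0.84
can [0.593 0.295 0.   ] 0.74
jar [ 0.602 -0.071  0.   ] 0.57
mug [0.687 0.096 0.   ] 0.61
socket [0.405 0.197 0.104] 0.55
spark_plug [0.604 0.156 0.104] 0.54
wrench [0.426 0.305 0.   ] 0.89
```

View pics/look10.png

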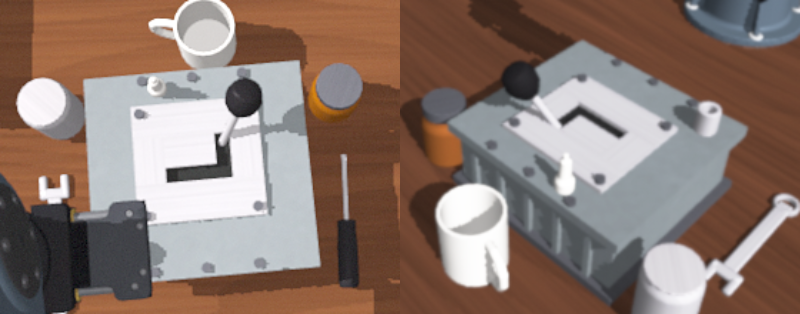

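The lever stands at the closed end, and both cameras agree (lever 0.39 and 0.40, rocker 0.31–0.34). All the loose items are where they were and nothing touches the robot, so I'm handing in.

```bash
python3 -c "
from rig import robot
print(robot.hand_in())"
```

```text
the job is handed in; nothing more can be done
None
```

The shifter is in gear, and I handed the job in at about 17.5 s of the 42 s allowed. I pushed the knob with closed fingertips along the slot to the corner, then round it along the other arm until the fingers stalled at the closed end with about 11 N.

**Slip on the first try:** on the first push along the second arm, the fingertips rode up onto the top of the knob. Withdrawing them dragged the lever back close to the corner. It stayed at the corner, and I repeated that push about 25 mm lower. This time it stayed put when I backed off.

**Last checks:**
- **Lever position:** both cameras put the lever joint at 0.39–0.40, against about 0.40 at the closed end. They put the rocker at 0.31–0.34.
- **Robot:** it was well clear of everything, with less than 1 N on the wrist.
- **Loose items:** they look unmoved in the pictures. The position estimates agree within about 1 cm, the network's own scatter; the largest differences were about 10 mm for the socket and 8 mm for the wrench. I checked the screwdriver only by eye.

**Disagreements:** the network's knob readings were unreliable while the fingers hid the knob. In the first pictures it also mistook the jar for the socket. The fingertips showed about 20 mm higher in the pictures than the TCP reading implied, and I did not find out why.

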